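Turn a plate over on the flip chute for its second inspection

ROBOT

A 6-joint arm with a two-finger parallel gripper is mounted at the origin on the work surface. World frame = base frame: x ahead of the robot, y to its left, z up, the work surface at z = 0. Lengths are in m, angles in rad, forces in N, time in s.
With the tool pointing down it reaches from about 0.425 to 1.125 m from the base axis. Payload 14.9 kg.
Tool frame: the origin (TCP) lies midway between the tips of the shut fingers; the grasp point (between the pads) lies r.tcp_to_grasp behind it (r.tcp_to_grasp is the distance from the TCP to the grasp point, in m); y points along the fingers, x is the direction in which the jaws open and shut, and the axes are right-handed (so a half turn about y gives the same grasp; the last joint's range is limited). The gripper opens to 91 mm and grips with 3 to 60 N. Pads are 32 mm wide; open, the fingers measure 118 mm over their backs; the gripper's body (76 mm by 178 mm) begins 60 mm behind the grasp point.
Start: joints at [-1.187, 0.379, 1.734, -0, 1.028, -0.033], TCP at [0.283, -0.64, 0.214] pointing down, gripper open.
Joint ranges: [-2.77, 2.77], [-0.74, 2.19], [0, 2.66], [-1.06, 4.2], [0.31, 2.87], [-3.08, 3.08]. Speed limits (rad/s): [1.89, 1.89, 2.39, 3.14, 3.14, 3.14].

INTERFACE

Orientations are given as a 3x3 rotation matrix whose columns are the frame's x, y, z axes.
In Python, from bench import r gives the robot as it stands.
- The arm moves only by the shell command python3 -m creep 'ROWS' [OPENING] [FORCE]. ROWS is JSON, a list of rows, each a list of 2 entries, a list of its own where there are three numbers: the shift along the world's x, y, z in units of 40 mm (1.0 is 40 mm), then the turn, a rotation vector about the world's x, y, z in units of 5 degrees (1.0 is 5 degrees). In form: [[[dx, dy, dz], [ax, ay, az]], ...]. A call has 1 to 10 rows; each row is the pose to reach, as a shift and turn from the pose measured when the call began; what a row does not reach only later rows make up. A row lasts 1/12 s, in which the tool goes at most 41.7 mm and 7.16 degrees, less where a joint would pass 70% of its speed; a pose out of reach is approached as far as the arm can. A call with a gripper value outside its range is refused whole. OPENING is the finger opening in mm, from 0 to 91.2, set as the call begins (- or left out, the last holds). The fingers move at their own pace and stop on an object; FORCE is the grip in N (left out, the last holds). Time passes only in rows, so rows that repeat a pose let the fingers close. It gives the time, the measured TCP pose, the force and the opening at its end, in the units of the state.
- r.get_obs(): the state, without advancing time (a new reading comes with each control period).
- r.get_image(name): name is "scene" or "top"; returns (picture, depth): 420x560x3 uint8, blue, green, red; 420x560 float32, m along the optical axis (not along the pixel's ray), 0 where there is no reading.
- r.get_calibration(name): a dict with "fovy" (degrees; the focal length in pixels is half the picture's height over the tangent of half this angle, whatever the lens; pixels are square), "cx", "cy" (the principal point, pixels), "rvec" (rotation vector, rad) and "tvec" (3), from world to camera coordinates, as OpenCV has them. Camera axes: x right, y down, z forward; pixel columns grow to the right and rows downward; lengths in m; the calibration is good to about 2 mm. A picture is of the moment at which its call begins. get_calibration takes no time and is no camera call.
- r.close_job(): hands the job in, once; it reports no verdict.
Trained networks look in the newest picture that a camera, given by its name, has taken for a name from the list of things; names that differ only in an ending like _2 or _b are one class to them, and where a whole thing is asked for, a point or a joint stands for the part that bears it (a point fixed in the world has none). Each returns a list of dicts, best first, with "conf" (0 to 1); they miss things now and then, are a little off and sometimes report something else, mostly with a low value. They report only what shows in the picture. A call takes as long as a camera call. They do not tell look-alikes from the thing itself.
- r.recognise(camera, thing): "box" ([left, top, width, height] in pixels, round what is visible of it).
- r.place_of(camera, thing): "xy" ([column, row] in pixels: a listed point, or the origin of a listed thing).
The state is a dict: "time_s": time; "joint_positions": joint angles; "qd": joint speeds; "joint_torque": joint torques, N m; "ee_pos": TCP position; "tcp_rot": TCP orientation; "force": force on the tool from outside, world axes, zero at the start; "torque": the same for the moment, N m; "finger_gap": finger opening in m.
Only numpy, scipy, OpenCV 4.12 (cv2) and the standard library are available. Lean on these libraries where they do the work, as an engineer would, in place of code of your own. Each camera call takes 0.05 s, during which the arm holds its last target.

TASK

The rectangular aluminium plate with four small holes, lying plain face up among other flat parts on the mat, has been checked on its plain face. Turn it over with the flip chute: drop it across the chute's top edge, with somewhat more than half of it hanging out over the uphill side, so that it tips, flips over and slides down under the edge to rest in the tray, milled face up, in view of the camera. Also roll the numbered thumbwheel on the camera controller to 7, the program for the milled face, and leave everything else where it is.

Things in the scene. Friction and masses are not known exactly. Their poses are not given: they have to be found in the camera images.
- plate_mid (a point): Centre of the rectangular aluminium plate to turn over: 64 x 44 x 8 mm, 50 to 80 g, on the thin black mat (top 2 mm above the bench) at the left. Plain face up at the start: bare, four small dark holes. The hidden milled face has a dark ribbed pocket and four large countersinks. Axes: x along the 64 mm, y along the 44 mm, z out of the plain face (up at the start, down when turned over).
- chute_edge (a point): Middle of the straight top edge of the fixed steel flip chute: 70 mm long, 123 mm above the bench, nothing near it is higher. Axes: x level, square to the edge, downhill to the tray; y along the edge; z up. From the edge a 20 mm lip falls 15 degrees to +x. Drop the plate level from 5 to 20 mm above the edge, its length along x, its centre 5 to 28 mm uphill (-x) of the edge, best 15.
- chute: The flip chute; origin on the bench right under the edge's middle, axes as chute_edge. Slick ramp falling 32 degrees to +x from x = -72 mm (102 mm high), 57 mm high under the edge (66 mm clear), bending at x = +40 into the tray (12 degrees) with end stop at x = +135. 70 mm wide between low side flanges; posts to y = +-61 mm. Camera on a post at x = 100, y = -110 mm, 145 mm high.
- tray_mid (a point): Point on the floor of the chute's tray, 103 mm downhill of the edge and 19 mm above the bench. A plate dropped well tips down on the uphill side of the edge, turns over, slides under the edge and within 1 s rests here against the end stop. Dropped with its centre downhill of the edge, or over 30 mm uphill, it does not turn over properly. Axes as chute_edge.
- wheel_crown (a point): Fixed point at the top (crown) of the thumbwheel's rim, 71 mm above the bench, 11 mm above the controller's panel. Wheel 50 mm across, 14 mm wide. Axes: y along the axle, -x towards the box's front (robot side), z up. White digits 0 to 9 round the dark rim; the one at the crown, in line with two white lines on the panel, is the setting (digits read upright from the front).
- controller: Fixed grey and black box at the right of the bench that carries the thumbwheel in the middle of its top: 130 (x) x 94 (y) x 60 mm. Origin at the centre of its underside, axes as wheel_crown.
- wheel (a joint): Thumbwheel turn in rad: 0 = digit 0 at the crown, 0.628 a digit, digit 7 = 4.398. Drawing the rim at the crown to the front (-x of wheel_crown) raises the number, 15.7 mm of rim a digit; starts between 3.5 and 5.5 digits, stops at 0 and 9. Friction 0.02 N m, no clicks, stays where left. A closed fingertip on the crown, a few newtons, turns it without slipping; 2 to 4 digits take several strokes.
- plate: The plate itself; origin at the centre of its milled face (its underside at the start), axes as plate_mid.
- square_plate: Bystander on the mat: square aluminium plate 48 x 48 x 8 mm with one large round hole; origin at the centre of its underside.
- narrow_bar: Bystander on the mat: aluminium bar 80 x 18 x 8 mm with two holes; origin at the centre of its underside, x along its length.
- screwdriver: Bystander: black-handled screwdriver, 170 mm, lying near the robot, right of the chute.
- tape_roll: Bystander: roll of clear tape, 68 mm across, 18 mm high, beyond the chute.
- small_board: Bystander: small circuit board 75 x 55 mm, 13 mm high, beyond the mat.
- cleaner: Bystander: clear bottle, 48 mm across, 130 mm high, beyond the controller.
- pliers: Bystander: small pliers, about 140 mm long, lying left of the mat.
There are look-alikes about, which are no part of the job. Leave any yellow look-alike of the plate alone. Of the things shaped like the controller, the grey one is meant.

How it is judged:
On the way:
1. the plate, let go by the fingers, turns through edge-on at the chute's edge (angle between plate_mid's own z axis and vertical between 0.8 and 2.35 rad and contact force between plate and the fingers below 0.05 N and distance between plate_mid and chute_edge below 0.1 m), for 0.02 s.
At the end, for the whole second after the job is handed in: The plate lies at rest in the chute's tray, its centre 85 to 120 mm downhill of the edge, turned over (milled face up, its plain-face axis within about 22 degrees of straight down), and the thumbwheel stands within 0.2 rad (a third of a digit) of digit 7 (angle between plate_mid's own z axis and vertical above 2.75 rad and x of plate_mid in the frame of chute_edge between 0.085 and 0.12 m and y of plate_mid in the frame of chute_edge between -0.035 and 0.035 m and z of plate_mid in the frame of chute_edge between -0.13 and -0.08 m and linear speed of plate below 0.02 m/s and value of joint wheel between 4.198 and 4.598 rad); the robot touches nothing.
It fails at once if another flat part or a loose tool or thing nearby is disturbed (moved over 30 mm) (distance of any of square_plate, narrow_bar, screwdriver, tape_roll, small_board, cleaner, pliers from where it was at the start of the episode above 0.03 m).
It also fails if it takes over 51 s, if anything falls off the work surface, if the arm or the gripper's body presses on something with over 40 N, if the wrist force passes 120 N, or if a joint passes its speed limit or range.

## Working session

There is one attempt and no reset: what is moved stays moved. The work goes in short steps, Python scripts to look and compute and a shell command to move; the robot and the scene stay as the last step left them, time stands still between calls to the robot, and variables do not carry over. Pictures are saved under pics/ and viewed, and the job is handed in when it is done.

```bash
mkdir -p pics; ls; python3 - <<'E'
from bench import r
import cv2
print(r.get_obs(), r.tcp_to_grasp)
for n in ("scene","top"):
    im,d=r.get_image(n); cv2.imwrite(f"pics/{n}0.png",im); print(n,r.get_calibration(n))
    for t in ("plate_mid","chute_edge","chute","tray_mid","wheel_crown","controller"):
        print(t,r.place_of(n,t)[:3])
E
```

```text
pics
{'time_s': 0.0, 'joint_positions': array([-1.18728695e+00,  3.79438141e-01,  1.73477379e+00,  5.23693470e-06,
        1.02850445e+00, -3.33529605e-02]), 'qd': array([ 0.00102701,  0.0003043 ,  0.00159826,  0.00046206, -0.00033687,
        0.00220227]), 'joint_torque': array([-5.63680915e-04, -7.63719249e+01, -4.34362006e+01,  6.50165789e-02,
        4.24720778e-02, -1.00182808e-04]), 'ee_pos': array([ 0.28323846, -0.63970229,  0.21327104]), 'tcp_rot': array([[ 4.04890781e-01, -4.16313648e-04,  9.14364961e-01],
       [-9.14364366e-01,  1.04377560e-03,  4.04890993e-01],
       [-1.12295348e-03, -9.99999369e-01,  4.19527536e-05]]), 'force': array([-0.11595706,  0.57052673,  0.55423746]), 'torque': array([-0.05162742, -0.01869845,  0.01654323]), 'finger_gap': 0.09098988274151758} 0.0188
scene {'fovy': 55.884869858087875, 'cx': 282.8057653152781, 'cy': 210.92568095971296, 'rvec': array([ 1.0181699 ,  2.3103704 , -1.13345646]), 'tvec': array([ 0.2720753 , -0.20732967,  1.43073969])}
plate_mid [{'xy': [376.0, 293.2], 'conf': 0.62}, {'xy': [398.6, 229.3], 'conf': 0.61}, {'xy': [422.0, 
[... 391 characters left out ...]
695203, 'cy': 213.83241006622657, 'rvec': array([ 2.18765378, -2.15484815,  0.09839503]), 'tvec': array([0.0760921 , 0.54433747, 1.29129345])}
plate_mid [{'xy': [199.5, 297.1], 'conf': 0.89}, {'xy': [175.2, 213.0], 'conf': 0.87}, {'xy': [165.2, 280.1], 'conf': 0.55}]
chute_edge [{'xy': [313.6, 230.5], 'conf': 0.89}]
chute [{'xy': [306.5, 233.7], 'conf': 0.85}, {'xy': [421.3, 209.1], 'conf': 0.41}, {'xy': [366.4, 144.7], 'conf': 0.16}]
tray_mid [{'xy': [298.2, 199.8], 'conf': 0.84}, {'xy': [311.9, 230.0], 'conf': 0.64}]
wheel_crown [{'xy': [423.1, 212.0], 'conf': 0.95}, {'xy': [420.4, 293.0], 'conf': 0.6}]
controller [{'xy': [414.0, 210.3], 'conf': 0.89}, {'xy': [418.8, 290.3], 'conf': 0.78}]
```

```bash
python3 - <<'E'
import cv2
for n in ("scene","top"):
    im=cv2.imread(f"pics/{n}0.png"); cv2.imwrite(f"pics/{n}0b.png",cv2.resize(im,(800,600),interpolation=cv2.INTER_CUBIC))
im=cv2.imread("pics/top0.png")
cv2.imwrite("pics/top0c.png",cv2.resize(im[180:330,100:290],None,fx=4,fy=4,interpolation=cv2.INTER_CUBIC))
cv2.imwrite("pics/top0d.png",cv2.resize(im[120:320,270:460],None,fx=3,fy=3,interpolation=cv2.INTER_CUBIC))
E
```

```text
(no output)
```

View pics/scene0b.png

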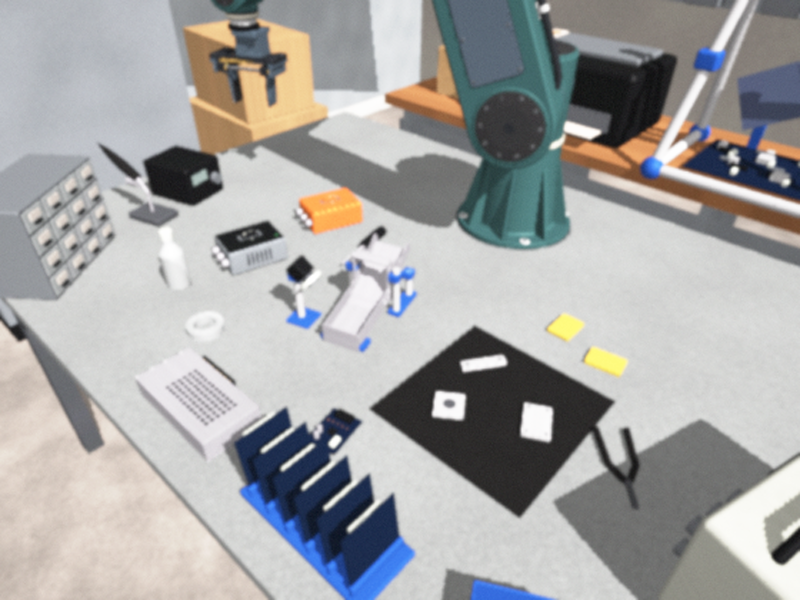

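View pics/top0b.png

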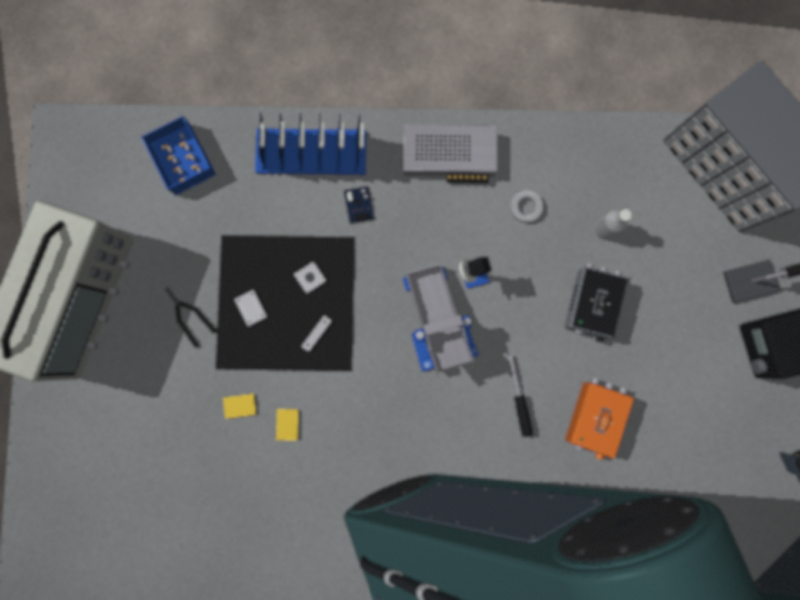

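View pics/top0c.png

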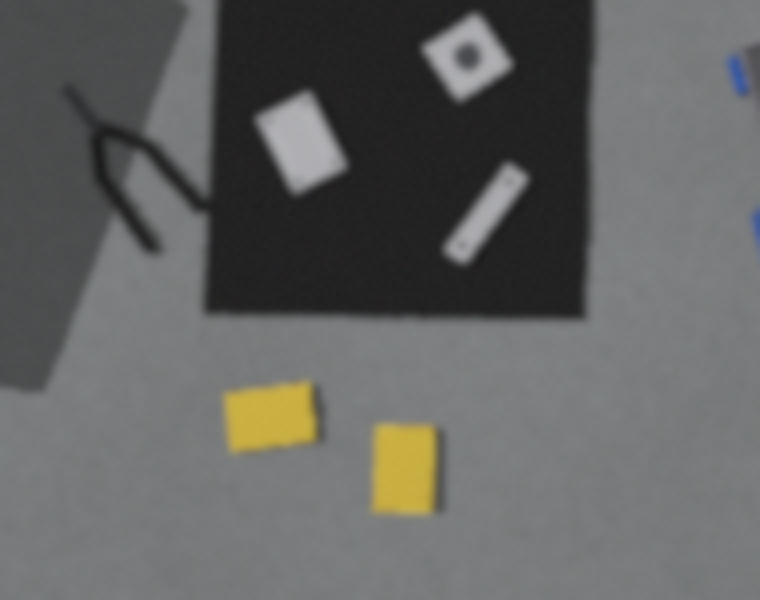

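View pics/top0d.png

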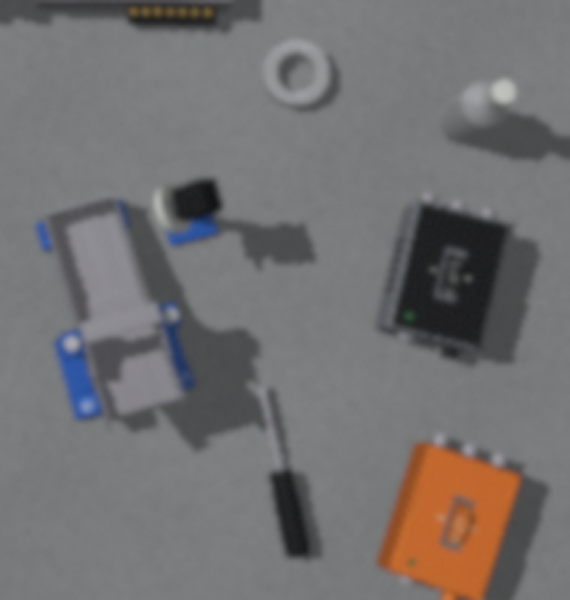

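```bash
cat > h.py <<'E'
import numpy as np, cv2
from bench import r
def cam(n):
    c=r.get_calibration(n); R=cv2.Rodrigues(np.array(c["rvec"]))[0]; t=np.array(c["tvec"]); f=210/np.tan(np.radians(c["fovy"]/2))
    return R,t,f,c["cx"],c["cy"]
def atz(n,uv,z):
    R,t,f,cx,cy=cam(n); d=R.T@np.array([(uv[0]-cx)/f,(uv[1]-cy)/f,1.]); o=-R.T@t
    return o+d*(z-o[2])/d[2]
def dep(n,uv,D):
    R,t,f,cx,cy=cam(n); return R.T@(np.array([(uv[0]-cx)/f,(uv[1]-cy)/f,1.])*D-t)
def proj(n,P):
    R,t,f,cx,cy=cam(n); p=R@np.asarray(P)+t; return p[:2]/p[2]*f+[cx,cy]
def cloud(n,d):
    R,t,f,cx,cy=cam(n); v,u=np.mgrid[0:420,0:560]
    p=np.dstack([(u-cx)/f,(v-cy)/f,np.ones_like(d)])*d[...,None]
    return (p-t)@R
E
python3 - <<'E'
from h import *
for n,q in (("top",[("edge",(313.6,230.5),.123),("tray",(298.2,199.8),.019),("crown",(423.1,212),.071),("ctl",(414,210.3),0),("plate",(175.2,213),.01),("chute",(306.5,233.7),0)]),
 ("scene",[("edge",(264.4,174.5),.123),("tray",(246.1,229.5),.019),("crown",(172.3,161.2),.071),("ctl",(177.7,182.1),0),("plate",(376,293.2),.01),("chute",(259.8,214.6),0)])):
    for a,uv,z in q: print(n,a,atz(n,uv,z).round(4))
im,d=r.get_image("top"); P=cloud("top",d); np.save("P0.npy",P)
hsv=cv2.cvtColor(im,cv2.COLOR_BGR2HSV)
# plate mask
g=cv2.cvtColor(im,cv2.COLOR_BGR2GRAY); m=((g>110)&(hsv[...,1]<60)).astype(np.uint8)
k,l,s,c=cv2.connectedComponentsWithStats(m)
i=l[213,175]; print(s[i])
pts=np.argwhere(l==i)[:,::-1]
W=np.array([atz("top",p,.01)[:2] for p in pts],dtype=np.float32)
print(cv2.minAreaRect(W), W.mean(0), P[213,175])
w,v=np.linalg.eigh(np.cov(W.T)); print(v[:,1],np.degrees(np.arctan2(v[1,1],v[0,1])), np.sqrt(w*12))
# chute edge: highest points
m=(P[...,2]>.117)&(abs(P[...,0]-atz("top",(313,230),.12)[0])<.1)&(abs(P[...,1]-atz("top",(313,230),.12)[1])<.08)
q=P[m]; print(len(q), q.mean(0) if len(q) else 0, cv2.minAreaRect(q[:,:2].astype(np.float32)))
# controller top
c=atz("top",(421,210),.06); m=(P[...,2]>.05)&(P[...,2]<.066)&(np.hypot(P[...,0]-c[0],P[...,1]-c[1])<.09)
q=P[m]; print("box",len(q),q.mean(0),cv2.minAreaRect(q[:,:2].astype(np.float32)))
m=(P[...,2]>.066)&(np.hypot(P[...,0]-c[0],P[...,1]-c[1])<.09); q=P[m]; print("wheel",len(q),q.mean(0),q[:,2].max())
cv2.imwrite("pics/w0.png",cv2.resize(im[180:245,385:455],None,fx=8,fy=8,interpolation=cv2.INTER_CUBIC))
cv2.imwrite("pics/ch0.png",cv2.resize(im[175:270,265:365],None,fx=6,fy=6,interpolation=cv2.INTER_CUBIC))
E
```

```text
top edge [ 0.4893 -0.015   0.123 ]
top tray [0.5871 0.0241 0.019 ]
top crown [ 0.5504 -0.334   0.071 ]
top ctl [ 0.5626 -0.3295  0.    ]
top plate [0.5425 0.3952 0.01  ]
top chute [ 0.4864 -0.003   0.    ]
scene edge [ 0.4732 -0.0097  0.123 ]
scene tray [0.5856 0.0296 0.019 ]
scene crown [ 0.5549 -0.3298  0.071 ]
scene ctl [ 0.5565 -0.3172  0.    ]
scene plate [0.5332 0.3986 0.01  ]
scene chute [ 0.4977 -0.0067  0.    ]
[165 204  21  24 317]
((0.535551130771637, 0.39591968059539795), (0.06457168608903885, 0.04434312880039215), 28.27825355529785) [0.5357536  0.39587185] [0.5425665  0.3960319  0.00916012]
[-0.8669701  -0.49836015] -150.10843241566107 [0.04467805 0.0642347 ]
147 [ 0.49683104 -0.00299059  0.12034658] ((0.4637209475040436, -0.013915389776229858), (0.09393714368343353, 0.07359904050827026), 16.91921043395996)
box 1381 [ 0.55423808 -0.32434047  0.05879283] ((0.5552434325218201, -0.3260785937309265), (0.09576316177845001, 0.1301712542772293), 75.85147094726562)
wheel 46 [ 0.55624058 -0.32559741  0.06891107] 0.07395175062469826
```

View pics/ch0.png

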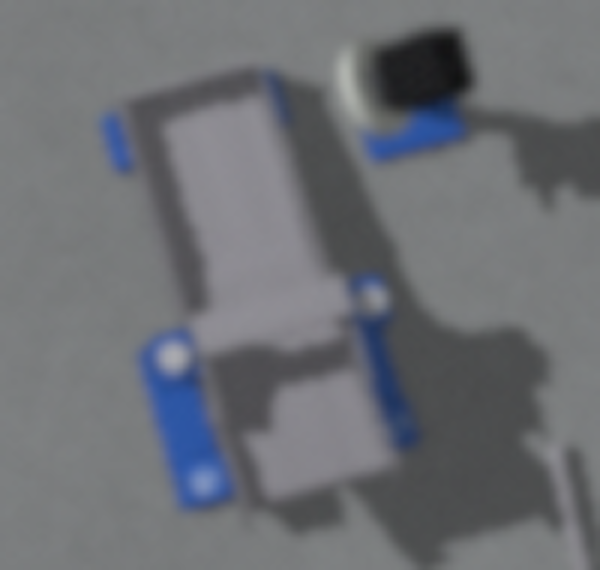

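View pics/w0.png

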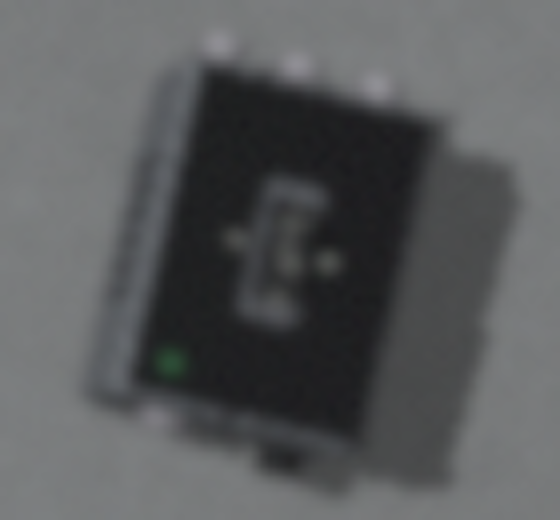

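```bash
python3 - <<'E'
from h import *
P=np.load("P0.npy")
S=P[190:262,288:338]
# heights map coarse
for row in range(190,262,3): print(row,(P[row,288:340:3,2]*1000).round().astype(int))
c=np.array([.53,.0]); m=(P[...,2]>.012)&(np.hypot(P[...,0]-c[0],P[...,1]-c[1])<.16)
np.save("m.npy",m)
E
```

```text
190 [ 37  29   9  17  10   7  10  34  -1  -1  -1   0 121 112 126 130 138 137]
193 [  12   15   13   13   10   13   14   31    8   -1   -4   -1  115  107
  119 1337    9    6]
196 [ 14  18  12  16  14  19  16  15   0  -4  -3  -1  -5 112 101   3  10   5]
199 [17 16 15 14 14 21 22 21 44 -4  5 -2 -3  7  8  7 -1 -6]
202 [20 16 15 22 21 23 24 20 40 -2  0 -5  0  1 -6  1 -1  1]
205 [45 18 21 24 23 22 21 23 19 -4 -4  1  2  0  1  0  1  2]
208 [ 1 18 26 25 23 21 23 26 24  3 -2  0  1 -5 -2 -1 -5 -1]
211 [-3 25 27 23 22 27 28 27 30 46 -4 -1  1  0 -4 -4  0 -2]
214 [-6 49 25 23 26 27 24 25 30 35  1  0  0 -3  0 -2 -4 -2]
217 [-5 40 30 26 29 32 26 34 36 35  0 -1 -1 -4 -1  1 -2  3]
220 [  -1   -5   30   32   33   34   37   37 1337   39   55  115   -2   -1
   -4   -3    1    1]
223 [  -1    0   34   39   36 1337   39   39  116  120  120  123  100   98
   -6   -2    2   -3]
226 [ -2  -4  60  42 116 118 116 121 115 121 121 122 101 103  -5   3   5  -1]
229 [ -3  -4  -3 116 119 120 122 124 119  58  59  65  94   5  -3   0   3  -6]
232 [ -6  94 101 119 128 122  56  61  57  60  58  67 108   9  -4  -2  -5  -3]
235 [ 10 105 105  98  58  65  61  62  69  64  69  68  97  11  -4  -5  -3  -3]
238 [-3 92 92 33 62 65 62 66 71 71 73 75 79 12  6 -1  0 -2]
241 [ -2   7  13   5 108  75  74  76  69  76  76  81  79   2  64  -2  -2   0]
244 [ -1  13  10  12  98  73  75  76  80  87  82  85  86 109  64  62  -3  -1]
247 [ 0  5  5  8 -3 79 81 82 83 91 87 86 91 97 69 64  0  0]
250 [   3   -2    8    6   67   88   84   91   91   95   93   99  100   95
    0 1337    0    1]
253 [  5  -1   7  63  64 107  95  93  96  99  97 102  98  98 116  -5  -3  -2]
256 [  0  -4  13  65  65  63  95  99 101 100  94   4  -3  -1  -1   0  -1   2]
259 [-3 -4  1 -4 -2 -2 97 -1  0  2 -3 -2  5  0  3  1 -5 -3]
```

```bash
python3 - <<'E'
from h import *
P=np.load("P0.npy")
Z=P[...,2]; sub=np.zeros(Z.shape,bool); sub[216:238,290:326]=True
m=(Z>.110)&(Z<.131)&sub
n,l,s,c=cv2.connectedComponentsWithStats(m.astype(np.uint8)); i=1+np.argmax(s[1:,4]); print(s[i])
ys,xs=np.where(l==i); W=np.array([atz("top",(x,y),.1205)[:2] for x,y in zip(xs,ys)],np.float32)
print("lip",W.mean(0),cv2.minAreaRect(W)); w,v=np.linalg.eigh(np.cov(W.T)); print(np.sqrt(w*12),np.degrees(np.arctan2(v[1],v[0])))
# ramp & tray plane fits
q=P[228:258,296:330].reshape(-1,3)
q=q[(q[:,2]>.055)&(q[:,2]<.103)]
for _ in range(4):
    A=np.c_[q[:,:2],np.ones(len(q))]; k=np.linalg.lstsq(A,q[:,2],rcond=None)[0]; e=q[:,2]-A@k; q=q[abs(e)<max(2*e.std(),.003)]
print("ramp",k,np.degrees(np.arctan(np.hypot(*k[:2]))),np.degrees(np.arctan2(-k[1],-k[0])),len(q))
z=k
for off in (0,): 
    yaw=np.arctan2(-k[1],-k[0]); u=np.array([np.cos(yaw),np.sin(yaw)]);
    e=W.mean(0); print("ramp z under lip centre",k[:2]@e+k[2], "s(z=57)=",(0.057-(k[:2]@e+k[2]))/(-np.tan(np.radians(32))))
print("ramp lateral mid", q.mean(0))
# tray centre line by image: points 12..35 mm
q=P[190:222,288:320].reshape(-1,3); q=q[(q[:,2]>.011)&(q[:,2]<.038)]
W2=q[:,:2].astype(np.float32); print("tray",q.mean(0),cv2.minAreaRect(W2)); w,v=np.linalg.eigh(np.cov(W2.T)); print(np.sqrt(w*12),np.degrees(np.arctan2(v[1],v[0])))
E
```

```text
[296 220  28  15 193]
lip [ 0.49918163 -0.00275749] ((0.4993733763694763, -0.0029107555747032166), (0.02008751407265663, 0.07441511750221252), 17.54941749572754)
[0.01993026 0.07539023] [-163.06301301  106.93698699]
ramp [-0.58348144 -0.18159808  0.34176181] 31.42859840567755 17.287811821823095 593
ramp z under lip centre 0.05099934876302609 s(z=57)= -0.009603049371262247
ramp lateral mid [ 0.45524379 -0.01737704  0.07926343]
tray [0.56788146 0.01544036 0.02308878] ((0.5699280500411987, 0.013279363512992859), (0.09641450643539429, 0.08301328122615814), 1.0570361614227295)
[0.06925738 0.09714834] [ -66.32615432 -156.32615432]
```

```bash
cat > wl.py <<'E'
from h import *
def look(tag,N=6):
    out=[]
    for n in ("top","scene"):
        im=np.mean([r.get_image(n)[0].astype(float) for _ in range(N)],0)
        # resample wheel top patch in world coords: crown frame, z=.071 plane; up = +x (away), right=-y
        C=np.array([.556,-.3256]); a=np.radians(-14.15); ux=np.array([np.cos(a),np.sin(a)]); uy=np.array([-ux[1],ux[0]])
        S=500; g=np.zeros((S,S,2),np.float32)
        R,t,f,cx,cy=cam(n)
        jj,ii=np.meshgrid(np.arange(S),np.arange(S))
        X=(S/2-ii)/S*.07; Y=-(jj-S/2)/S*.07
        # height: cylinder rim where |Y|<7mm & |X|<20 else panel
        Zz=np.where(abs(X)<.0207,.046+np.sqrt(np.maximum(.025**2-X**2,0)),.06)
        w=np.dstack([C[0]+X*ux[0]+Y*uy[0],C[1]+X*ux[1]+Y*uy[1],Zz])
        p=w@R.T+t; uv=(p[...,:2]/p[...,2:]*f+[cx,cy]).astype(np.float32)
        o=cv2.remap(im.astype(np.float32),uv[...,0],uv[...,1],cv2.INTER_CUBIC)
        lo,hi=np.percentile(o,1),np.percentile(o,99.7); o=np.clip((o-lo)/(hi-lo)*255,0,255)
        out.append(o)
    cv2.imwrite(f"pics/wl_{tag}.png",cv2.resize(np.hstack(out),(800,400)))
E
python3 -c "
from wl import *
look('a')"
```

```text
[ WARN:0@15.774] global loadsave.cpp:1063 imwrite_ Unsupported depth image for selected encoder is fallbacked to CV_8U.
```

View pics/wl_a.png

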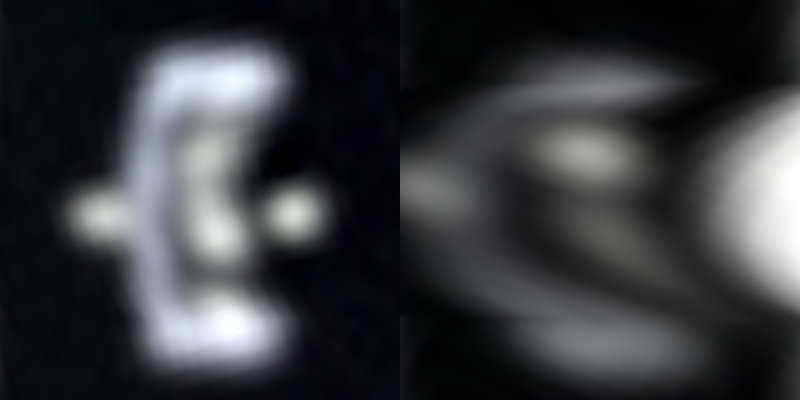

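```bash
python3 -m creep '[[[7.1,7.78,0],[0,0,-7.6]],[[7.1,7.78,0],[0,0,-7.6]],[[7.1,7.78,0],[0,0,-7.6]],[[7.1,7.78,0],[0,0,-7.6]],[[7.1,7.78,0],[0,0,-7.6]],[[7.1,7.78,0],[0,0,-7.6]],[[7.1,7.78,0],[0,0,-7.6]],[[7.1,7.78,-1],[0,0,-7.6]],[[7.1,7.78,-2.5],[0,0,-7.6]],[[7.1,7.78,-2.5],[0,0,-7.6]]]' 0 20
```

```text
time_s: 2.18
ee_pos: [0.5479, -0.3512, 0.1447]
tcp_rot: [[-0.243, 0.003, 0.97], [-0.97, -0.002, -0.243], [0.001, -1.0, 0.003]]
force: [0.9, 0.0, -0.3]
finger_gap: 0.0277
```

```bash
python3 -m creep '[[[0.49,0.57,-0.5],[0,0,0]],[[0.49,0.57,-1],[0,0,0]],[[0.49,0.57,-1.5],[0,0,0]],[[0.49,0.57,-1.5],[0,0,0]],[[0.49,0.57,-1.5],[0,0,0]]]'
```

```text
time_s: 2.6
ee_pos: [0.5671, -0.3281, 0.0842]
tcp_rot: [[-0.243, 0.001, 0.97], [-0.97, -0.001, -0.243], [0.0, -1.0, 0.001]]
force: [0.2, 0.3, 0.7]
finger_gap: 0.0004
```

```bash
python3 -m creep '[[[0,0,-0.15],[0,0,0]],[[0,0,-0.25],[0,0,0]],[[0,0,-0.3],[0,0,0]],[[0,0,-0.32],[0,0,0]],[[0,0,-0.32],[0,0,0]]]'
```

```text
time_s: 3.02
ee_pos: [0.5671, -0.3283, 0.0717]
tcp_rot: [[-0.243, 0.001, 0.97], [-0.97, -0.001, -0.243], [0.001, -1.0, 0.001]]
force: [-0.2, 0.0, -0.3]
finger_gap: 0.0005
```

```bash
python3 -m creep '[[[0,0,-0.03],[0,0,0]],[[0,0,-0.03],[0,0,0]]]'; python3 -m creep '[[[0,0,-0.03],[0,0,0]],[[0,0,-0.03],[0,0,0]]]'
```

```text
time_s: 3.18
ee_pos: [0.5676, -0.3285, 0.0712]
tcp_rot: [[-0.244, 0.002, 0.97], [-0.97, -0.001, -0.244], [0.001, -1.0, 0.002]]
force: [-0.8, 1.1, 4.0]
finger_gap: 0.0006
time_s: 3.35
ee_pos: [0.5684, -0.3288, 0.0711]
tcp_rot: [[-0.244, 0.004, 0.97], [-0.97, -0.002, -0.244], [0.001, -1.0, 0.004]]
force: [0.6, 2.7, 9.2]
finger_gap: 0.0001
```

```bash
python3 -m creep '[[[-0.06,0.015,-0.02],[0,0,0]],[[-0.14,0.035,-0.02],[0,0,0]],[[-0.22,0.055,-0.02],[0,0,0]],[[-0.3,0.075,-0.02],[0,0,0]],[[-0.38,0.096,-0.02],[0,0,0]],[[-0.46,0.116,-0.02],[0,0,0]],[[-0.54,0.136,-0.02],[0,0,0]],[[-0.61,0.154,-0.02],[0,0,0]],[[-0.61,0.154,-0.02],[0,0,0]]]'
```

```text
time_s: 4.1
ee_pos: [0.544, -0.3228, 0.071]
tcp_rot: [[-0.244, 0.005, 0.97], [-0.97, -0.002, -0.244], [0.001, -1.0, 0.005]]
force: [0.1, 1.4, 7.4]
finger_gap: 0.0007
```

```bash
python3 -m creep '[[[0,0,0.3],[0,0,0]],[[0,0,1],[0,0,0]],[[-1,-1,2],[0,0,0]],[[-2,-2,3],[0,0,0]],[[-3,-2,3],[0,0,0]],[[-3,-2,3],[0,0,0]],[[-3,-2,3],[0,0,0]]]'; python3 -c "
from wl import *
look('b',2)"
```

```text
time_s: 4.68
ee_pos: [0.4205, -0.4053, 0.1945]
tcp_rot: [[-0.246, 0.006, 0.969], [-0.969, -0.005, -0.246], [0.003, -1.0, 0.007]]
force: [0.2, 0.9, 1.4]
finger_gap: 0.0005[ WARN:0@9.444] global loadsave.cpp:1063 imwrite_ Unsupported depth image for selected encoder is fallbacked to CV_8U.
```

View pics/wl_b.png

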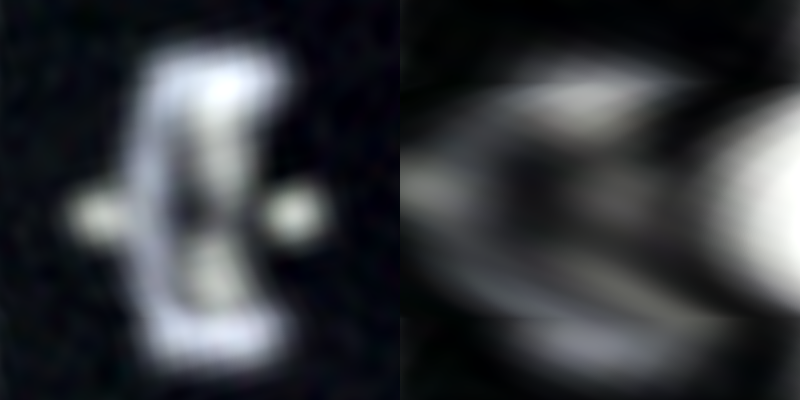

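```bash
cat > fit.py <<'E'
import sys
from h import *
C=np.array([.554,-.3251]); a=np.radians(-14.15); ux=np.array([np.cos(a),np.sin(a)]); uy=np.array([-ux[1],ux[0]])
K=5 # px/mm
def unroll(im):
    R,t,f,cx,cy=cam("top")
    arc=np.arange(16,-16,-1/K)/1000; Y=np.arange(10,-10,-1/K)/1000
    th=arc/.025; X=.025*np.sin(th); Z=.046+.025*np.cos(th)
    w=np.zeros((len(arc),len(Y),3)); w[...,0]=C[0]+X[:,None]*ux[0]+Y*uy[0]; w[...,1]=C[1]+X[:,None]*ux[1]+Y*uy[1]; w[...,2]=Z[:,None]
    p=w@R.T+t; uv=(p[...,:2]/p[...,2:]*f+[cx,cy]).astype(np.float32)
    return cv2.remap(im,uv[...,0],uv[...,1],cv2.INTER_CUBIC)
def strip(h,th,font):
    # digits 0..9, higher = up; row of digit d centre = (9-d+1)*15.7
    H=int(12*15.708*K); W=20*K; s=np.zeros((H,W),np.float32)
    for d in range(10):
        sc=h*K/22.; (w,hh),b=cv2.getTextSize(str(d),font,sc,int(th*K)); 
        y=int((10-d)*15.708*K); cv2.putText(s,str(d),(W//2-w//2,y+hh//2),font,sc,1.,int(th*K),cv2.LINE_AA)
    return s
if __name__=="__main__":
    ims={"a":cv2.imread("pics/top0.png").astype(np.float32)}
    if len(sys.argv)>1:
        im=np.mean([r.get_image("top")[0].astype(np.float32) for _ in range(3)],0); np.save(sys.argv[1]+".npy",im)
    import glob
    for g in sorted(glob.glob("t_*.npy")): ims[g]=np.load(g)
    U=[]
    for k,im in ims.items():
        u=unroll(im).mean(2); U.append(cv2.resize(np.clip((u-u.min())/(u.max()-u.min())*255,0,255),None,fx=3,fy=3))
        best=[]
        for font in (cv2.FONT_HERSHEY_SIMPLEX,cv2.FONT_HERSHEY_DUPLEX):
          for h in (7,9,11):
            for th in (1.2,1.8):
                S=strip(h,th,font)
                for sg in (1.2,1.7,2.2):
                    B=cv2.GaussianBlur(S,(0,0),sg*K)
                    for s in np.arange(3.3,9.3,.05):
                        r0=int((10-s)*15.708*K)
                        for dy in (-2,-1,0,1,2):
                            T=B[r0-10*K:r0+10*K,10*K-4*K:14*K]
                            V=u[16*K-10*K:16*K+10*K,(6+dy)*K:(14+dy)*K]
                            q=np.corrcoef(T.ravel(),V.ravel())[0,1]
                            best.append((q,s,font,h,th,sg,dy))
        best.sort(reverse=True); seen=[]
        for b in best:
            if all(abs(b[1]-x[1])>.3 for x in seen): seen.append(b)
            if len(seen)==5: break
        print(k); [print("  ",[round(float(v),3) for v in b]) for b in seen]
    cv2.imwrite("pics/unroll.png",np.hstack(U))
E
python3 fit.py t_b
```

```text
a
   [0.795, 5.1, 2.0, 11.0, 1.2, 2.2, 2.0]
   [0.789, 4.1, 0.0, 11.0, 1.8, 2.2, 2.0]
   [0.725, 8.15, 2.0, 9.0, 1.2, 2.2, 2.0]
   [0.678, 6.15, 2.0, 9.0, 1.2, 1.7, 2.0]
   [0.675, 7.15, 0.0, 7.0, 1.8, 2.2, 2.0]
t_b.npy
   [0.805, 4.45, 2.0, 9.0, 1.2, 2.2, 2.0]
   [0.761, 6.65, 0.0, 9.0, 1.2, 2.2, 2.0]
   [0.74, 3.5, 2.0, 7.0, 1.2, 2.2, 2.0]
   [0.732, 8.5, 0.0, 9.0, 1.2, 2.2, 2.0]
   [0.679, 5.5, 2.0, 7.0, 1.2, 2.2, 2.0][ WARN:0@17.145] global loadsave.cpp:1063 imwrite_ Unsupported depth image for selected encoder is fallbacked to CV_8U.
```

View pics/unroll.png

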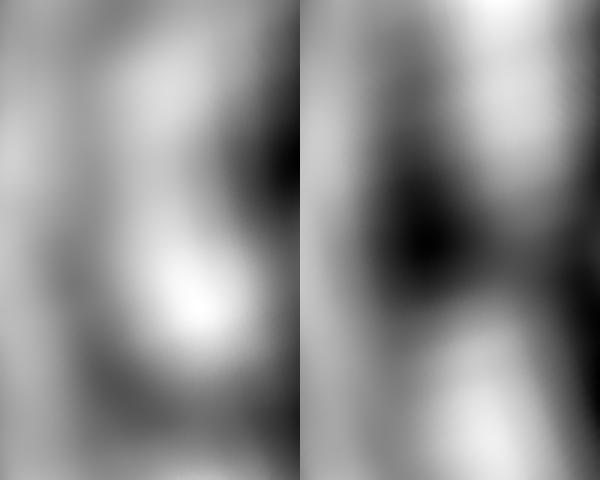

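```bash
python3 -m creep '[[[1,0.5,0],[0,0,0]],[[2,1,0],[0,0,0]],[[3,1.7,-1],[0,0,0]],[[3.44,1.98,-2],[0,0,0]],[[3.44,1.98,-2.8],[0,0,0]],[[3.44,1.98,-2.95],[0,0,0]],[[3.44,1.98,-3.05],[0,0,0]],[[3.44,1.98,-3.08],[0,0,0]],[[3.44,1.98,-3.11],[0,0,0]],[[3.44,1.98,-3.11],[0,0,0]]]'
```

```text
time_s: 5.87
ee_pos: [0.5672, -0.3221, 0.0702]
tcp_rot: [[-0.243, 0.011, 0.97], [-0.97, -0.002, -0.243], [-0.0, -1.0, 0.011]]
force: [5.9, 22.4, 49.4]
finger_gap: 0.0005
```

```bash
python3 -m creep '[[[0,0,0.3],[0,0,0]],[[0,0,1],[0,0,0]],[[-1,-1,2],[0,0,0]],[[-2,-2,2],[0,0,0]],[[-3,-2,2],[0,0,0]],[[-3,-2,2],[0,0,0]],[[-3,-2,2],[0,0,0]]]'; python3 fit.py t_c; python3 -c "
from h import *; print(r.get_obs())"
```

```text
time_s: 6.45
ee_pos: [0.4439, -0.4029, 0.1501]
tcp_rot: [[-0.244, 0.009, 0.97], [-0.97, -0.002, -0.244], [-0.001, -1.0, 0.009]]
force: [-0.7, -0.3, -0.8]
finger_gap: 0.0001
a
   [0.795, 5.1, 2.0, 11.0, 1.2, 2.2, 2.0]
   [0.789, 4.1, 0.0, 11.0, 1.8, 2.2, 2.0]
   [0.725, 8.15, 2.0, 9.0, 1.2, 2.2, 2.0]
   [0.678, 6.15, 2.0, 9.0, 1.2, 1.7, 2.0]
   [0.675, 7.15, 0.0, 7.0, 1.8, 2.2, 2.0]
t_b.npy
   [0.805, 4.45, 2.0, 9.0, 1.2, 2.2, 2.0]
   [0.761, 6.65, 0.0, 9.0, 1.2, 2.2, 2.0]
   [0.74, 3.5, 2.0, 7.0, 1.2, 2.2, 2.0]
   [0.732, 8.5, 0.0, 9.0, 1.2, 2.2, 2.0]
   [0.679, 5.5, 2.0, 7.0, 1.2, 2.2, 2.0]
t_c.npy
   [0.945, 9.3, 0.0, 9.0, 1.8, 2.2, 2.0]
   [0.886, 6.35, 0.0, 9.0, 1.2, 2.2, 2.0]
   [0.719, 4.3, 0.0, 11.0, 1.2, 2.2, 2.0]
   [0.677, 8.25, 2.0, 9.0, 1.2, 2.2, 2.0]
   [0.607, 3.3, 2.0, 7.0, 1.8, 2.2, 2.0]
{'time_s': 6.6, 'joint_positions': array([-0.77255336,  0.30814213,  1.97096843,  0.00788128,  0.85361752,
        1.03789549]), 'qd': array([ 0.01715422,  0.00872018, -0.00968033,  0.0004876 ,  0.00239464,
       -0.00256439]), 'joint_torque': array([-2.07615606e+00, -6.59552836e+01, -3.72518706e+01,  1.91622792e-02,
       -4.06821747e-02, -6.71666418e-02]), 'ee_pos': array([ 0.44787367, -0.40174814,  0.14989849]), 'tcp_rot': array([[-2.42364908e-01,  1.05047730e-02,  9.70128291e-01],
       [-9.70184939e-01, -1.94406389e-03, -2.42358009e-01],
       [-6.59924500e-04, -9.99942934e-01,  1.06627454e-02]]), 'force': array([ 1.41132629, -0.19915223,  0.23158661]), 'torque': array([ 0.06177715,  0.04021005, -0.00345237]), 'finger_gap': 0.0003684339649372304}[ WARN:0@16.277] global loadsave.cpp:1063 imwrite_ Unsupported depth image for selected encoder is fallbacked to CV_8U.
```

View pics/unroll.png

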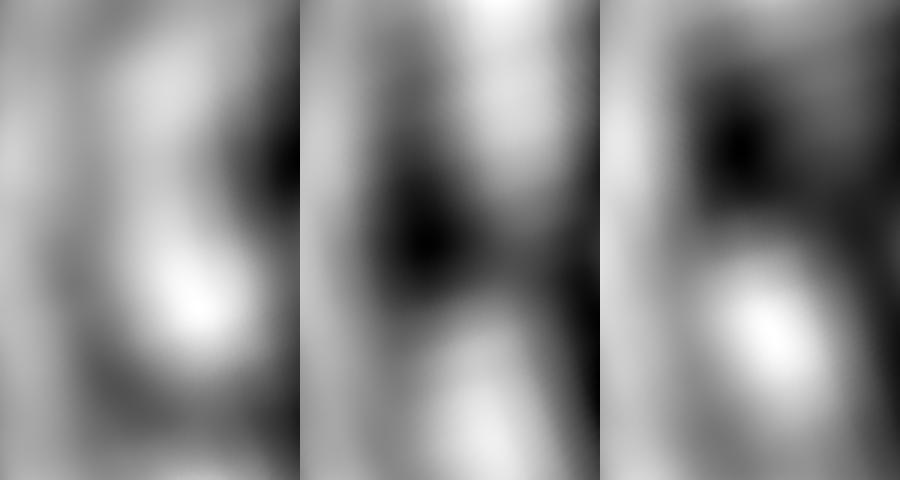

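```bash
python3 -m creep '[[[1,0.5,0],[0,0,0]],[[2,1.2,0],[0,0,0]],[[2.77,1.89,-0.5],[0,0,0]],[[2.77,1.89,-1.2],[0,0,0]],[[2.77,1.89,-1.7],[0,0,0]],[[2.77,1.89,-1.7],[0,0,0]],[[2.77,1.89,-1.7],[0,0,0]],[[2.77,1.89,-1.7],[0,0,0]]]'
```

```text
time_s: 7.27
ee_pos: [0.5595, -0.3262, 0.0828]
tcp_rot: [[-0.242, 0.011, 0.97], [-0.97, -0.002, -0.242], [-0.0, -1.0, 0.011]]
force: [0.4, 0.6, 0.5]
finger_gap: 0.0001
```

```bash
python3 -m creep '[[[0,0,-0.15],[0,0,0]],[[0,0,-0.25],[0,0,0]],[[0,0,-0.29],[0,0,0]],[[0,0,-0.3],[0,0,0]],[[0,0,-0.3],[0,0,0]]]'
```

```text
time_s: 7.68
ee_pos: [0.5596, -0.3266, 0.0713]
tcp_rot: [[-0.242, 0.012, 0.97], [-0.97, -0.003, -0.242], [-0.0, -1.0, 0.012]]
force: [-0.1, 0.5, 2.3]
finger_gap: 0.0004
```

```bash
python3 -m creep '[[[-0.01,0.002,-0.02],[0,0,0]],[[-0.07,0.018,-0.025],[0,0,0]],[[-0.13,0.033,-0.025],[0,0,0]],[[-0.19,0.048,-0.025],[0,0,0]],[[-0.25,0.062,-0.025],[0,0,0]],[[-0.25,0.062,-0.025],[0,0,0]]]'; python3 -m creep '[[[0,0,0.3],[0,0,0]],[[0,0,1],[0,0,0]],[[-1,-1,2],[0,0,0]],[[-2,-2,2],[0,0,0]],[[-3,-2,2],[0,0,0]],[[-3,-2,2],[0,0,0]],[[-3,-2,2],[0,0,0]]]'; python3 fit.py t_d 2>&1| tail -6 ; python3 -c "
from h import *
R,t,*_=cam('top'); print(-R.T@t); print(r.get_obs()['ee_pos'])"
```

```text
time_s: 8.18
ee_pos: [0.5498, -0.3243, 0.071]
tcp_rot: [[-0.243, 0.013, 0.97], [-0.97, -0.003, -0.243], [-0.0, -1.0, 0.013]]
force: [-0.3, 2.5, 6.7]
finger_gap: 0.0004
time_s: 8.77
ee_pos: [0.426, -0.4059, 0.1524]
tcp_rot: [[-0.245, 0.013, 0.969], [-0.969, -0.004, -0.245], [0.001, -1.0, 0.013]]
force: [-0.4, 0.5, 0.2]
finger_gap: 0.0004
t_d.npy
   [0.665, 7.15, 0.0, 11.0, 1.2, 2.2, 2.0]
   [0.49, 7.5, 0.0, 11.0, 1.2, 2.2, 2.0]
   [0.461, 4.85, 2.0, 11.0, 1.2, 2.2, 2.0]
   [0.347, 3.3, 0.0, 11.0, 1.2, 2.2, 2.0]
   [0.335, 4.0, 0.0, 11.0, 1.2, 1.7, 2.0]
[0.41914178 0.07845166 1.33704808]
[ 0.43003973 -0.40457829  0.15177931]
```

View pics/unroll.png

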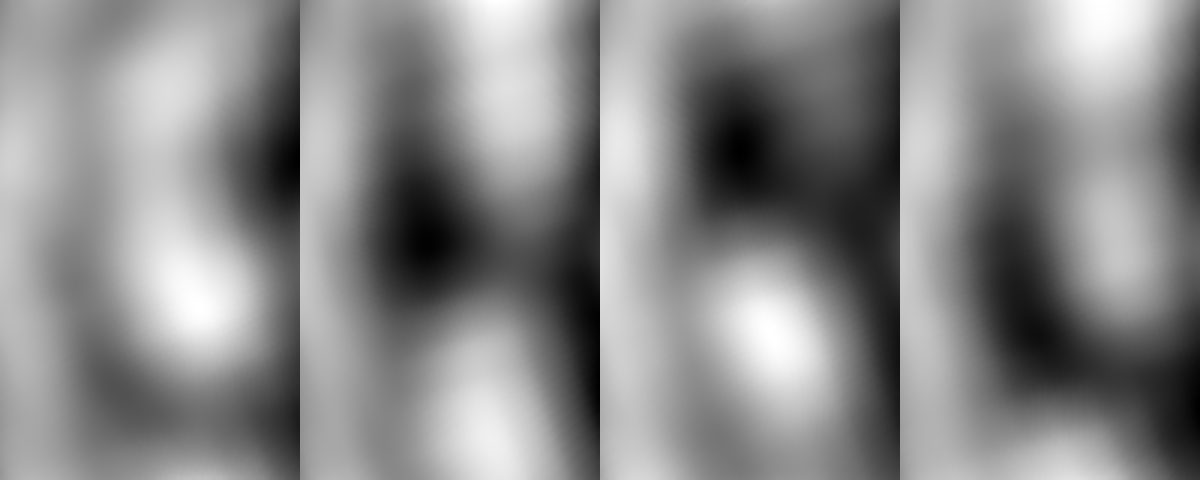

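```bash
sed -i 's/^C=np.array.*; a=/C=np.array([.5552,-.3282]); a=/' fit.py; python3 - <<'E' 2>&1 | grep -v WARN
from fit import *
ims=[cv2.imread("pics/top0.png").astype(np.float32)]+[np.load(f"t_{k}.npy") for k in "bcd"]
U=[unroll(i).mean(2) for i in ims]
cv2.imwrite("pics/un2.png",np.hstack([cv2.resize(np.clip((u-u.min())/(u.max()-u.min())*255,0,255).astype(np.uint8),None,fx=2,fy=3) for u in U]))
res=[]
ss=np.arange(3.3,9.2,.05)
for font in (0,2):
  for h in (7,8,9,10,11):
    for th in (1.2,1.8):
      S=strip(h,th,font)
      for sg in (1.2,1.6,2.0,2.4):
        B=cv2.GaussianBlur(S,(0,0),sg*K)
        for dy in (-1,0,1):
          M=np.zeros((4,len(ss)))
          for i,u in enumerate(U):
            V=u[6*K:26*K,(6+dy)*K:(14+dy)*K]
            for j,s in enumerate(ss):
              r0=int((10-s)*15.708*K); M[i,j]=np.corrcoef(B[r0-10*K:r0+10*K,6*K:14*K].ravel(),V.ravel())[0,1]
          # a in 3.5..5.5, b=a+1.6+-.2 ; d=c+.63+-.2
          for ja in range(len(ss)):
            if not 3.4<ss[ja]<5.6: continue
            jb=[j for j in range(len(ss)) if abs(ss[j]-ss[ja]-1.58)<.2]; jb=max(jb,key=lambda j:M[1,j])
            jc=[j for j in range(len(ss)) if -.8<ss[j]-ss[jb]<.1]
            jc,jd=max(((c,d) for c in jc for d in range(len(ss)) if abs(ss[d]-ss[c]-.64)<.15),key=lambda p:M[2,p[0]]+M[3,p[1]])
            res.append((M[0,ja]+M[1,jb]+M[2,jc]+M[3,jd],ss[ja],ss[jb],ss[jc],ss[jd],font,h,th,sg,dy))
res.sort(reverse=True); seen=[]
for x in res:
    if all(abs(x[1]-y[1])>.25 for y in seen): seen.append(x); print([round(float(v),2) for v in x])
    if len(seen)>4: break
E
```

```text
[3.27, 5.3, 6.8, 6.45, 7.2, 0.0, 10.0, 1.8, 2.4, 1.0]
[2.72, 5.0, 6.75, 6.5, 7.25, 0.0, 11.0, 1.8, 2.4, 1.0]
[2.7, 5.6, 7.0, 6.5, 7.25, 0.0, 11.0, 1.2, 2.4, 1.0]
[2.42, 4.2, 5.6, 5.35, 6.0, 2.0, 7.0, 1.8, 2.0, 1.0]
[1.93, 3.45, 4.85, 4.4, 5.05, 0.0, 11.0, 1.2, 2.4, 1.0]
```

View pics/un2.png

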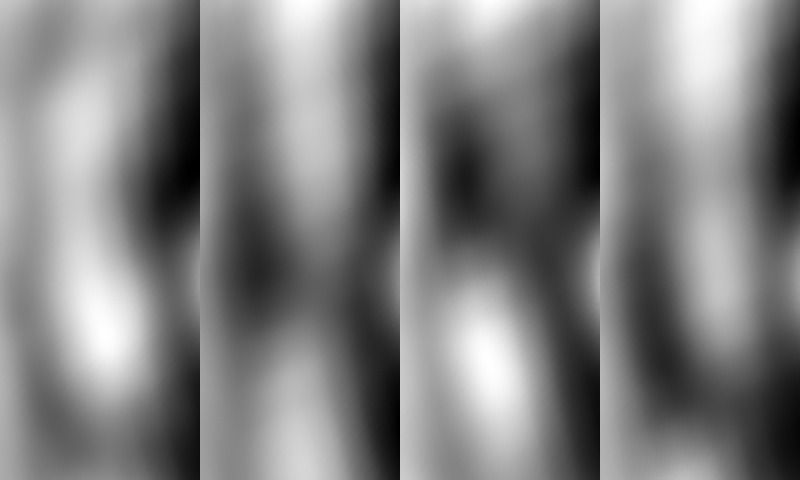

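```bash
python3 -m creep '[[[1,0.5,0],[0,0,0]],[[2,1.2,0],[0,0,0]],[[3.1,1.95,-0.5],[0,0,0]],[[3.1,1.95,-1.2],[0,0,0]],[[3.1,1.95,-1.7],[0,0,0]],[[3.1,1.95,-1.7],[0,0,0]],[[3.1,1.95,-1.73],[0,0,0]],[[3.1,1.95,-1.73],[0,0,0]]]'
```

```text
time_s: 9.58
ee_pos: [0.5546, -0.3268, 0.0836]
tcp_rot: [[-0.243, 0.014, 0.97], [-0.97, -0.004, -0.243], [0.0, -1.0, 0.015]]
force: [-0.3, 0.4, 0.7]
finger_gap: 0.0004
```

```bash
python3 -m creep '[[[0,0,-0.15],[0,0,0]],[[0,0,-0.25],[0,0,0]],[[0,0,-0.3],[0,0,0]],[[0,0,-0.315],[0,0,0]],[[0,0,-0.315],[0,0,0]]]'
```

```text
time_s: 10.0
ee_pos: [0.5546, -0.3272, 0.0713]
tcp_rot: [[-0.244, 0.014, 0.97], [-0.97, -0.004, -0.244], [0.001, -1.0, 0.015]]
force: [-0.9, -0.9, 0.0]
finger_gap: 0.0004
```

```bash
python3 -m creep '[[[0,0,-0.03],[0,0,0]],[[0.03,-0.008,-0.03],[0,0,0]],[[0.06,-0.015,-0.03],[0,0,0]],[[0.06,-0.015,-0.03],[0,0,0]]]'; python3 -m creep '[[[0,0,0.3],[0,0,0]],[[0,0,1],[0,0,0]],[[-1,-1,2],[0,0,0]],[[-2,-2,2],[0,0,0]],[[-3,-2,2],[0,0,0]],[[-3,-2,2],[0,0,0]],[[-3,-2,2],[0,0,0]]]' 64; python3 - <<'E'
from fit import *
im=np.mean([r.get_image("top")[0].astype(np.float32) for _ in range(3)],0); np.save("t_e.npy",im)
u0=unroll(np.load("t_d.npy")).mean(2);u=unroll(im).mean(2)
S=strip(10,1.8,0); B=cv2.GaussianBlur(S,(0,0),2.4*K)
for U in (u0,u):
    V=U[6*K:26*K,7*K:15*K]; q=[]
    for s in np.arange(5,9,.05):
        r0=int((10-s)*15.708*K); q.append((round(np.corrcoef(B[r0-10*K:r0+10*K,6*K:14*K].ravel(),V.ravel())[0,1],3),round(s,2)))
    print(sorted(q,reverse=True)[:4])
cv2.imwrite("pics/un3.png",np.hstack([cv2.resize(np.clip((v-v.min())/(v.max()-v.min())*255,0,255).astype(np.uint8),None,fx=3,fy=3) for v in (u0,u)]))
print(r.get_obs()['ee_pos'])
E
```

```text
time_s: 10.33
ee_pos: [0.5578, -0.3281, 0.0711]
tcp_rot: [[-0.244, 0.016, 0.97], [-0.97, -0.005, -0.244], [0.001, -1.0, 0.017]]
force: [0.8, 2.1, 8.9]
finger_gap: 0.0002
time_s: 10.92
ee_pos: [0.434, -0.4097, 0.1525]
tcp_rot: [[-0.247, 0.016, 0.969], [-0.969, -0.006, -0.247], [0.001, -1.0, 0.017]]
force: [0.9, 0.4, -0.6]
finger_gap: 0.0443
[(np.float64(0.803), np.float64(7.2)), (np.float64(0.796), np.float64(7.25)), (np.float64(0.784), np.float64(7.15)), (np.float64(0.777), np.float64(7.3))]
[(np.float64(0.791), np.float64(7.5)), (np.float64(0.79), np.float64(7.55)), (np.float64(0.774), np.float64(7.45)), (np.float64(0.763), np.float64(7.6))]
[ 0.4380783  -0.40836013  0.15184505]
```

View pics/un3.png

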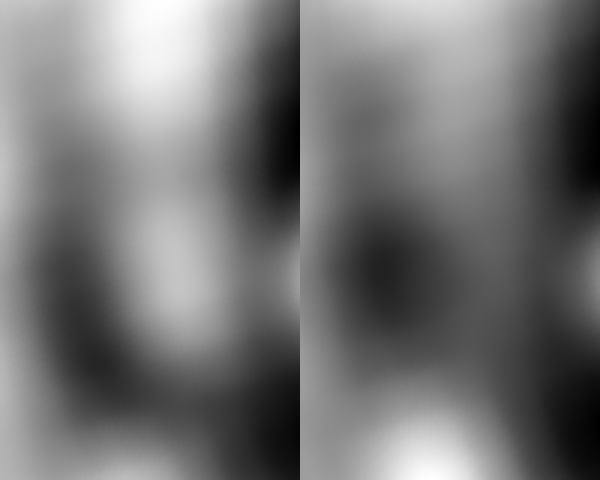

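```bash
python3 - <<'E' 2>&1 | grep -v WARN
from fit import *
ims=[cv2.imread("pics/top0.png").astype(np.float32)]+[np.load(f"t_{k}.npy") for k in "bcde"]
# image-space model: supersampled render of rim texture + blur; NCC in image pixels, residual after regression on mean image (static parts)
R,t,f,cx,cy=cam("top")
u0,v0,w,h=408,198,26,28; SS=6
vv,uu=np.mgrid[0:h*SS,0:w*SS]; uu=u0+(uu+.5)/SS-.5; vv=v0+(vv+.5)/SS-.5
o=-R.T@t; D=np.dstack([(uu-cx)/f,(vv-cy)/f,np.ones_like(uu)])@R
def grid(C,a=np.radians(-14.15)):
    ux=np.array([np.cos(a),np.sin(a),0]); uy=np.array([-ux[1],ux[0],0]); c=np.array([C[0],C[1],.046])
    ox=(o-c)@ux; oz=(o-c)[2]; dx=D@ux; dz=D[...,2]
    A=dx**2+dz**2; Bq=ox*dx+oz*dz; Cc=ox**2+oz**2-.025**2; disc=Bq**2-A*Cc
    l=(-Bq-np.sqrt(np.maximum(disc,0)))/A
    X=ox+l*dx; Z=oz+l*dz; Y=(o-c)@uy+l*(D@uy)
    ok=(disc>0)&(Z>.014)&(abs(Y)<.007)
    return np.arctan2(X,Z)*25,Y*1000,ok   # arc mm, y mm
G=np.array([i[v0:v0+h,u0:u0+w].mean(2) for i in ims]); Gd=G-G.mean(0)
off=np.array([-1.85,-.25,-.64,0,-.21])
res=[]
for Cs in (-.0015,0,.0015):
 C=np.array([.5552,-.3282])+Cs*ux
 arc,Y,ok=grid(C)
 for font in (0,2):
  for hh in (7,8.5,10):
   for th in (1.2,2.0):
    S=strip(hh,th,font)
    for x in np.arange(5.6,8.2,.05):
      if not 3.4<x-1.85<5.6: continue
      T=[]
      for s in x+off:
        m1=((10*K)-Y*K).astype(np.float32); m2=((10-s)*15.708*K-arc*K).astype(np.float32)
        T.append(np.where(ok,cv2.remap(S,m1,m2,cv2.INTER_LINEAR),0))
      for sg in (.8,1.1,1.4):
        Q=np.array([cv2.resize(cv2.GaussianBlur(z.astype(np.float32),(0,0),sg*SS),(w,h),interpolation=cv2.INTER_AREA) for z in T]); Q-=Q.mean(0)
        res.append((np.corrcoef(Q.ravel(),Gd.ravel())[0,1],x,Cs*1000,font,hh,th,sg))
res.sort(reverse=True)
for cs in (-1.5,0,1.5):
  seen=[]
  for z in res:
    if abs(z[2]-cs)<.1 and all(abs(z[1]-y[1])>.15 for y in seen): seen.append(z); print([round(float(v),3) for v in z])
    if len(seen)>3: break
E
```

```text
[0.763, 7.1, -1.5, 0.0, 10.0, 2.0, 1.4]
[0.56, 7.3, -1.5, 0.0, 10.0, 1.2, 1.4]
[0.539, 6.9, -1.5, 2.0, 10.0, 2.0, 1.4]
[0.26, 6.0, -1.5, 2.0, 7.0, 2.0, 0.8]
[0.765, 7.2, 0.0, 0.0, 10.0, 2.0, 1.4]
[0.578, 7.0, 0.0, 0.0, 10.0, 2.0, 1.4]
[0.53, 7.4, 0.0, 0.0, 10.0, 1.2, 1.4]
[0.245, 6.1, 0.0, 2.0, 7.0, 2.0, 0.8]
[0.773, 7.3, 1.5, 0.0, 10.0, 2.0, 1.4]
[0.564, 7.1, 1.5, 0.0, 8.5, 2.0, 1.4]
[0.223, 6.2, 1.5, 0.0, 7.0, 1.2, 0.8]
[0.071, 6.9, 1.5, 2.0, 10.0, 2.0, 1.4]
```

```bash
cat > go.py <<'E'
from h import *
from scipy.spatial.transform import Rotation as Ro
def go(p,jaw):
    o=r.get_obs(); a=np.radians(jaw); x=[np.cos(a),np.sin(a),0]; y=[0,0,-1]; z=np.cross(x,y)
    T=np.c_[x,y,z]; w=Ro.from_matrix(T@o["tcp_rot"].T).as_rotvec(degrees=True)/5
    print("at",o["time_s"],o["ee_pos"].round(4),"shift",((np.array(p)-o["ee_pos"])/.04).round(3),"turn",w.round(2),"gap",o["finger_gap"])
E
python3 -c "
from go import *
go((.5357,.3959,.22),-60.3)"
```

```text
at 11.0667 [ 0.4381 -0.4084  0.1518] shift [ 2.441 20.107  1.704] turn [-0.01  0.21  8.77] gap 0.05636821247884343
```

```bash
python3 -m creep '[[[0.1,0.8,1.7],[0,0.1,1]],[[0.3,1.7,1.7],[0,0.2,2]],[[0.5,2.7,1.7],[0,0.2,3]],[[0.7,3.7,1.7],[0,0.2,4]],[[0.9,4.7,1.7],[0,0.2,5]],[[1.1,5.7,1.7],[0,0.2,6]],[[1.3,6.7,1.7],[0,0.2,7]],[[1.4,7.7,1.7],[0,0.2,8]],[[1.5,8.7,1.7],[0,0.2,8.77]],[[1.6,9.7,1.7],[0,0.2,8.77]]]' 64; python3 -c "
from go import *
go((.5357,.3959,.1),-60.3)"
```

```text
time_s: 11.9
ee_pos: [0.5018, -0.0246, 0.2202]
tcp_rot: [[0.5, 0.0, 0.866], [-0.866, 0.001, 0.5], [-0.001, -1.0, 0.001]]
force: [1.0, -1.0, -0.3]
finger_gap: 0.064
at 11.9 [ 0.5018 -0.0246  0.2202] shift [ 0.848 10.513 -3.005] turn [-0.01  0.01 -0.07] gap 0.06395705995376837
```

```bash
python3 -m creep '[[[0.1,1,0],[0,0,0]],[[0.2,2,0],[0,0,0]],[[0.3,3,0],[0,0,0]],[[0.4,4,0],[0,0,0]],[[0.5,5,-0.4],[0,0,0]],[[0.6,6,-0.8],[0,0,0]],[[0.7,7,-1.2],[0,0,0]],[[0.8,8,-1.6],[0,0,0]],[[0.85,9,-2],[0,0,0]],[[0.85,10,-2.4],[0,0,0]]]'; python3 -c "
from go import *
go((.5357,.3959,.04),-60.3)"
```

```text
time_s: 12.73
ee_pos: [0.5352, 0.3703, 0.1267]
tcp_rot: [[0.502, 0.001, 0.865], [-0.865, 0.001, 0.502], [-0.001, -1.0, 0.001]]
force: [0.8, -0.6, -0.3]
finger_gap: 0.0641
at 12.7333 [0.5352 0.3703 0.1267] shift [ 0.012  0.64  -2.169] turn [-0.02  0.01 -0.08] gap 0.06410484480965231
```

```bash
python3 -m creep '[[[0.01,0.64,-0.5],[0,0,0]],[[0.01,0.64,-1.2],[0,0,0]],[[0.01,0.64,-2],[0,0,0]],[[0.01,0.64,-2.2],[0,0,0]],[[0.01,0.64,-2.2],[0,0,0]],[[0.01,0.64,-2.2],[0,0,0]]]'; python3 -c "
from go import *
im,d=r.get_image('top'); cv2.imwrite('pics/p1.png',cv2.resize(im[170:260,130:230],None,fx=6,fy=6))
go((.5357,.3959,.0045),-60.3)"
```

```text
time_s: 13.23
ee_pos: [0.5357, 0.3965, 0.0394]
tcp_rot: [[0.502, 0.001, 0.865], [-0.865, 0.001, 0.502], [-0.001, -1.0, 0.001]]
force: [-0.1, -0.2, 0.4]
finger_gap: 0.0638
at 13.2833 [0.5364 0.3966 0.0404] shift [-0.016 -0.018 -0.896] turn [-0.03  0.02 -0.08] gap 0.06394063939542075
```

View pics/p1.png

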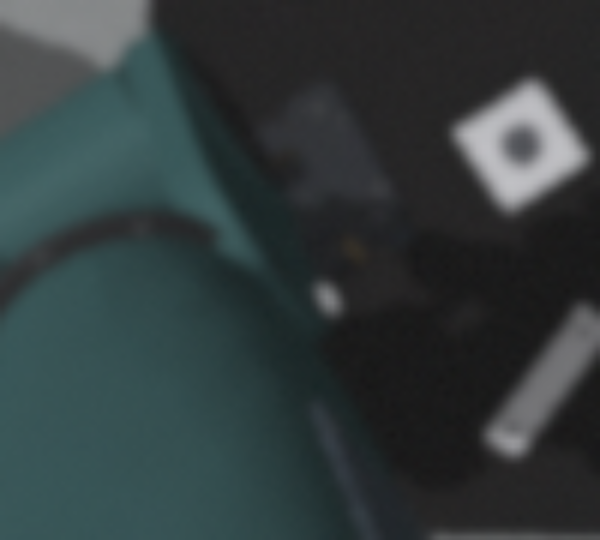

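```bash
python3 -m creep '[[[-0.01,-0.02,-0.3],[0,0,0]],[[-0.01,-0.02,-0.6],[0,0,0]],[[-0.01,-0.02,-0.8],[0,0,0]],[[-0.01,-0.02,-0.89],[0,0,0]],[[-0.01,-0.02,-0.89],[0,0,0]],[[-0.01,-0.02,-0.89],[0,0,0]]]'
```

```text
time_s: 13.78
ee_pos: [0.5358, 0.3957, 0.0045]
tcp_rot: [[0.502, 0.001, 0.865], [-0.865, 0.002, 0.502], [-0.001, -1.0, 0.002]]
force: [-0.1, 0.1, 1.1]
finger_gap: 0.0636
```

```bash
python3 -m creep '[[[0,0,0],[0,0,0]],[[0,0,0],[0,0,0]],[[0,0,0],[0,0,0]],[[0,0,0],[0,0,0]],[[0,0,0],[0,0,0]],[[0,0,0],[0,0,0]]]' 30 20
```

```text
time_s: 14.28
ee_pos: [0.536, 0.3958, 0.0048]
tcp_rot: [[0.502, 0.002, 0.865], [-0.865, 0.002, 0.502], [-0.001, -1.0, 0.003]]
force: [-0.3, 0.4, 3.9]
finger_gap: 0.0439
```

```bash
python3 -m creep '[[[0,0,0.5],[0,0,0]],[[0,0,1.2],[0,0,0]],[[0,0,2.2],[0,0,0]],[[0,-0.4,3.1],[0,0,0]],[[-0.1,-1,4],[0,0,-0.4]],[[-0.2,-2,4.7],[0,0,-0.8]],[[-0.3,-3,4.9],[0,0,-1.2]],[[-0.4,-4,4.9],[0,0,-1.6]],[[-0.5,-5,4.9],[0,0,-2]],[[-0.6,-6,4.9],[0,0,-2.5]]]'; python3 -c "
from go import *
go((.4757,-.010,.2),-73)"
```

```text
time_s: 15.12
ee_pos: [0.5117, 0.1572, 0.2012]
tcp_rot: [[0.302, 0.003, 0.953], [-0.953, 0.002, 0.302], [-0.001, -1.0, 0.004]]
force: [1.1, -0.4, -0.6]
finger_gap: 0.0438
at 15.1167 [0.5117 0.1572 0.2012] shift [-0.901 -4.18  -0.031] turn [-0.02  0.04 -0.11] gap 0.04378698373326872
```

```bash
python3 -m creep '[[[-0.2,-0.9,0],[0,0,-0.1]],[[-0.4,-1.9,0],[0,0,-0.1]],[[-0.6,-2.8,0],[0,0,-0.1]],[[-0.8,-3.6,0],[0,0,-0.1]],[[-0.9,-4.18,-0.03],[0,0.04,-0.1]],[[-0.9,-4.18,-0.03],[0,0.04,-0.1]],[[-0.9,-4.18,-0.03],[0,0.04,-0.1]]]'; python3 -c "
from go import *
im,d=r.get_image('scene'); np.save('s1.npy',d); cv2.imwrite('pics/s1.png',cv2.resize(im[60:240,180:380],None,fx=4,fy=4,interpolation=cv2.INTER_CUBIC)[:600])
im,d=r.get_image('top'); np.save('tp1.npy',d);cv2.imwrite('pics/t1.png',cv2.resize(im[170:290,250:390],None,fx=5,fy=5,interpolation=cv2.INTER_CUBIC))
print(r.place_of('scene','plate_mid')[:2])
go((.4757,-.010,.1378),-73)
o=r.get_obs(); print(proj('scene',o['ee_pos']),proj('top',o['ee_pos']),proj('scene',[.49,-.0056,.123]))"
```

```text
time_s: 15.7
ee_pos: [0.4755, -0.0108, 0.2001]
tcp_rot: [[0.291, -0.0, 0.957], [-0.957, 0.002, 0.291], [-0.002, -1.0, 0.0]]
force: [-0.7, 0.8, -0.0]
finger_gap: 0.0435
[{'xy': [262.6, 147.7], 'conf': 0.64}, {'xy': [422.5, 254.4], 'conf': 0.59}]
at 15.85 [ 0.4759 -0.0093  0.2   ] shift [-0.005 -0.017 -1.556] turn [-0.02 -0.   -0.02] gap 0.043660977464020215
[263.34835984 149.78775428] [313.68405814 233.96529766] [261.13352871 177.47922656]
```

View pics/s1.png

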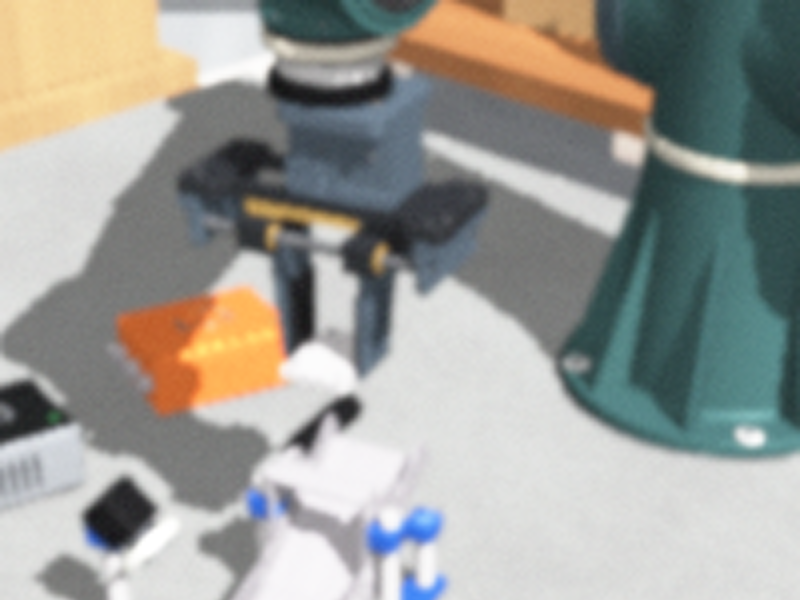

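View pics/t1.png

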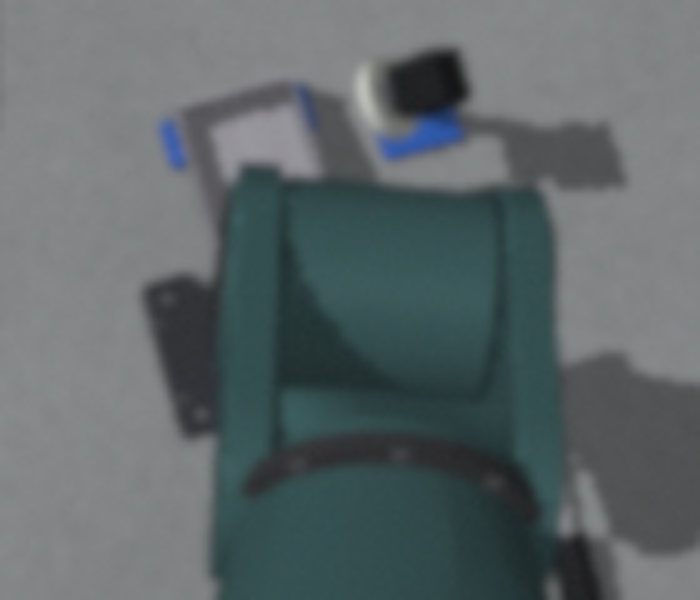

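```bash
python3 -m creep '[[[0,-0.01,-0.5],[0,0,0]],[[0,-0.01,-1],[0,0,0]],[[0,-0.01,-1.35],[0,0,0]],[[0,-0.01,-1.54],[0,0,0]],[[0,-0.01,-1.54],[0,0,0]],[[0,-0.01,-1.54],[0,0,0]],[[0,-0.01,-1.54],[0,0,0]]]'
```

```text
time_s: 16.43
ee_pos: [0.4765, -0.0094, 0.1392]
tcp_rot: [[0.294, 0.001, 0.956], [-0.956, 0.002, 0.294], [-0.002, -1.0, 0.001]]
force: [-0.4, 0.9, -0.2]
finger_gap: 0.0435
```

```bash
python3 -m creep '[[[0,0,0],[0,0,0]],[[0,0,0],[0,0,0]],[[0,0,0],[0,0,0]],[[0,0,0],[0,0,0]],[[0,0,0],[0,0,0]],[[0,0,0],[0,0,0]],[[0,0,0.5],[0,0,0]],[[0,0,1.5],[0,0,0]],[[0,0,2.5],[0,0,0]],[[0,0,3.5],[0,0,0]]]' 91; python3 -m creep '[[[0,-0.9,0],[0,0,0]],[[0,-1.8,0],[0,0,0]],[[0,-2.8,0],[0,0,0]],[[0,-3.8,0],[0,0,0]],[[0,-4.8,0],[0,0,0]],[[-0.2,-5.8,0],[0,0,0]],[[-0.2,-6.5,0],[0,0,0]],[[-0.2,-6.5,0],[0,0,0]],[[-0.2,-6.5,0],[0,0,0]],[[-0.2,-6.5,0],[0,0,0]]]'; python3 -c "
from go import *
im,d=r.get_image('scene'); cv2.imwrite('pics/s2.png',cv2.resize(im[130:260,180:350],None,fx=4.5,fy=4.5,interpolation=cv2.INTER_CUBIC)[:600])
im,d=r.get_image('top'); P=cloud('top',d); cv2.imwrite('pics/t2.png',cv2.resize(im[170:290,250:390],None,fx=5,fy=5,interpolation=cv2.INTER_CUBIC)); cv2.imwrite('pics/t2f.png',cv2.resize(im,(800,600)))
a=np.radians(17); ux=np.array([np.cos(a),np.sin(a)]); e=np.array([.49,-.0056])
for s in range(40,140,8): print(s,(P[tuple(proj('top',[*(e+ux*s/1000),.025])[::-1].round().astype(int))][2]*1000).round(1))
print(proj('top',[*(e+ux*.103),.03]))
for n in ('top','scene'): print(r.place_of(n,'plate_mid')[:4])
"
```

```text
time_s: 17.27
ee_pos: [0.4759, -0.0094, 0.2808]
tcp_rot: [[0.294, -0.0, 0.956], [-0.956, 0.002, 0.294], [-0.002, -1.0, 0.0]]
force: [1.2, -0.4, 1.0]
finger_gap: 0.0911
time_s: 18.1
ee_pos: [0.4677, -0.269, 0.2805]
tcp_rot: [[0.294, -0.001, 0.956], [-0.956, 0.003, 0.294], [-0.003, -1.0, 0.0]]
force: [-0.9, 1.0, -0.7]
finger_gap: 0.0911
40 34.9
48 31.6
56 28.0
64 22.1
72 31.9
80 25.3
88 26.2
96 29.8
104 25.5
112 27.0
120 17.7
128 14.7
136 25.9
[298.21794951 198.87075058]
[{'xy': [301.2, 201.0], 'conf': 0.84}, {'xy': [201.6, 297.9], 'conf': 0.84}, {'xy': [165.8, 280.9], 'conf': 0.75}]
[{'xy': [424.5, 253.7], 'conf': 0.83}, {'xy': [397.1, 229.6], 'conf': 0.81}, {'xy': [244.3, 224.6], 'conf': 0.62}]
```

View pics/s2.png

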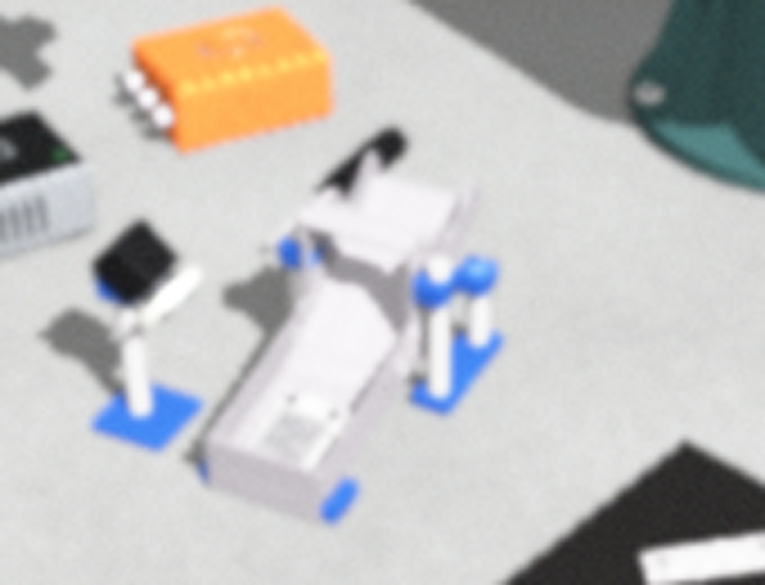

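View pics/t2.png

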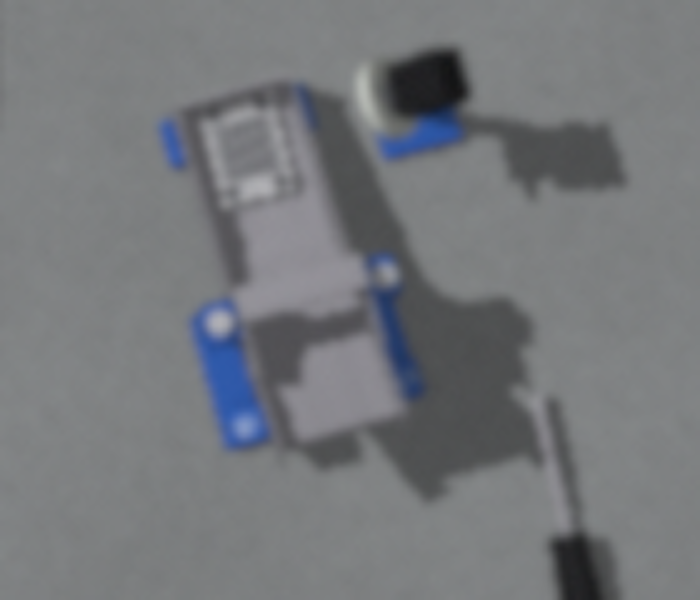

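View pics/t2f.png

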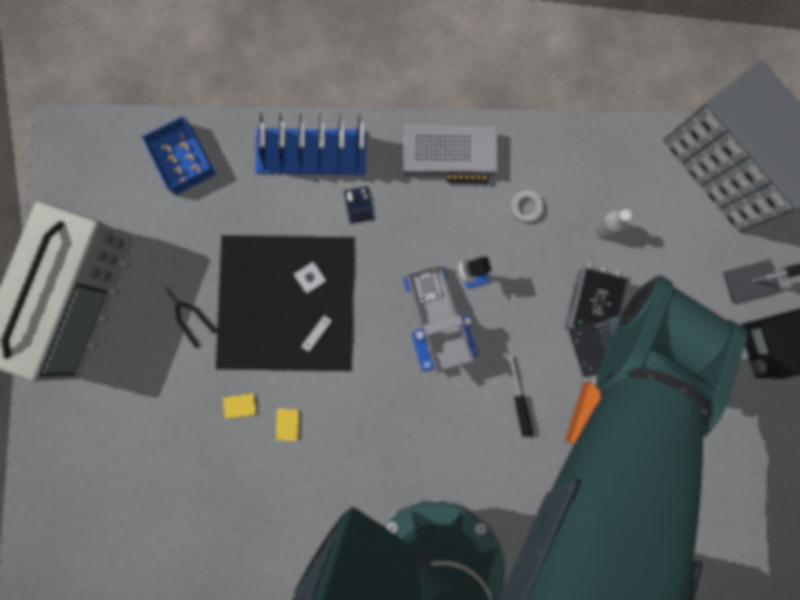

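```bash
python3 -c "
from go import *
im,d=r.get_image('top'); e=np.load('t_e.npy').mean(2)[200:222,412:432]; c=im.astype(float).mean(2)[200:222,412:432]
print(np.corrcoef(e.ravel(),c.ravel())[0,1], r.get_obs()['qd'].round(3)); print(r.close_job())"
```

```text
0.9849244942329258 [-0.004  0.002 -0.002 -0.001 -0.001 -0.001]
the job is handed in; nothing more can be done
None
```

The plate is turned over in the tray, the thumbwheel reads 7, and I handed the job in at about 18 s of the 51 s allowed.

- **Plate:** I dropped it level about 13 mm above the chute edge, with its centre about 14 mm uphill. The last pictures show it resting in the tray against the end stop with the ribbed pocket and countersinks up. I did not see the tipping itself, since no picture was taken during the fall.
- **Wheel:** I rolled it in three strokes to setting 6.99. That comes from a fit of drawn digits against five pictures taken between strokes, combined with the measured strokes. I put the uncertainty at about ±0.1 digit, against an allowed 0.32. The picture taken just before hand-in matches the one after the last stroke (correlation 0.98).
- **Failed or disagreeing checks:**
    - One approach to the wheel came down too low because the arm was still settling when I read its pose. It pressed with about 50 N at the fingertip and rolled the wheel back about a third of a digit, which I corrected.
    - A single-picture digit fit after the final stroke read 7.5. I set it aside because the fit over all five pictures and the stroke lengths agreed on 7.0.
- **Other parts:** In the last picture the mat parts, yellow look-alikes, pliers, screwdriver, tape, board and bottle look where they were at the start. I judged this by eye and did not measure it.

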